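# Open the tea box and set the dish to it

## Robot

A 7-joint arm with a two-finger parallel gripper is mounted at the origin on the work surface. World frame = base frame: x ahead of the robot, y to its left, z up, the work surface at z = 0. Lengths are in m, angles in degrees, forces in N, time in s.
With the tool pointing down it reaches from about 0.425 to 0.875 m from the base axis. Payload 4.7 kg.
Tool frame: the origin (TCP) lies on the centre line of the jaws, within the pads' length; the fingertips stand 11 mm ahead of it and the grasp point (between the pads) lies 8 mm behind it; z points along the fingers, y is the direction in which the jaws open and shut (so a half turn about z gives the same grasp; the last joint's range is limited). The gripper opens to 87 mm and grips with 3 to 60 N. Pads are 19 mm wide; open, the fingers measure 117 mm over their backs; the gripper's body (75 mm by 190 mm) begins 51 mm behind the grasp point.
Start: joints at [73.86, 18.392, -4.016, 83.108, 1.295, 78.541, -3.26], TCP at [0.189, -0.622, 0.234] pointing down, gripper open.
Joint ranges: [-163.93, 163.93], [-17.29, 119.83], [-79.2, 71.16], [3.27, 140.29], [-89.18, 269.18], [5.43, 117.66], [-154.24, 154.24]. Speed limits (degrees/s): [147.25, 147.25, 180, 180, 180, 180, 180].

## Interface

Orientations are given as [roll, pitch, yaw] about the fixed x, y, z axes, in that order (R = Rz(yaw) Ry(pitch) Rx(roll)).
In Python, from cell import env gives the robot as it stands.
- The arm moves only by the tool servo_tool, never from a script. Its argument "moves" is text: rows parted by semicolons, each of 7 numbers parted by spaces: the shift along the tool's x, y, z as a fraction of full scale, then the turn, a rotation vector about the tool's x, y, z as a fraction of full scale, then the gripper's target within -1 to 1 (shut at 1, half-way at 0, fully open at -1). A call has 1 to 20 rows; each row shifts and turns the pose as measured when the row begins, along the tool's axes as they then stand; what a row does not reach is not made up. Full scale, the value 1, is 1000 mm for a shift and 0.5 rad for a turn. A row lasts 1/12 s, in which the tool goes at most 41.7 mm and 7.16 degrees, less where a joint would pass 70% of its speed; a pose out of reach is approached as far as the arm can. A call with a number of a shift or a turn outside -1 to 1 is refused whole. A call with a gripper value outside its range is refused whole. The fingers move at their own pace and stop on an object; "squeeze" is the grip in N (left out, the last holds). Time passes only in rows, so rows that do not move let the fingers close. It gives the time, the measured TCP pose, the force and the opening at its end, in the units of the state.
- env.get_obs(): the state, without advancing time (a new reading comes with each control period).
- env.read_camera(name): name is "scene" or "top" or "wrist"; returns a dict with "img" (480x640x3 uint8, red, green, blue), "range_z" (480x640 float32, m along the optical axis (not along the pixel's ray), 0 where there is no reading), "mtx" (3x3 intrinsics, pixels), "k1" (the pictures are not rectified: a ray, as slopes to the right and down, at radius r is drawn at 1 + k1 r^2 times it, then the intrinsics apply), "T" (4x4, takes a point from camera to world coordinates); the wrist camera has in their place "hand_eye" (4x4, takes a point from camera to tool coordinates, whose origin is the TCP and whose axes are the flange's). Camera axes: x right, y up, looking along -z (the intrinsics and any distortion apply to the point x, -y, -z); pixel columns grow to the right and rows downward; lengths in m; the calibration is good to about 2 mm. A picture is of the moment at which its call begins: read the wrist's pose just before it.
- env.sign_off(): hands the job in, once; it reports no verdict.
The state is a dict: "time_s": time; "qpos": joint angles; "joint_velocities": joint speeds; "effort": joint torques, N m; "tool_pos": TCP position; "tool_rot": TCP orientation; "force": force on the tool from outside, world axes, zero at the start; "wrist_torque": the same for the moment, N m; "grip_width": finger opening in m.
Only numpy, scipy, OpenCV 4.12 (cv2) and the standard library are available. Lean on these libraries where they do the work, as an engineer would, in place of code of your own. Each camera call takes 0.05 s, during which the arm holds its last target.

## Task

Get the tea corner ready: with a fingertip under the overhanging front edge of the bamboo box's lid, flip the lid up and right over past upright, so that it leans back on its stop and stays open by itself. Then push the round glass dish across the counter until it stands against the middle of the box's front, ready for used tea bags. Grip and lift nothing: the dish only slides on the counter, and everything else is left where it stands.

Things in the scene. Friction and masses are not known exactly. Their poses are not given: they have to be found in the camera images.
- tea_box: bamboo tea box, 120 mm deep, 170 mm wide, 90 mm high without its lid, heavy and fixed to the counter; origin under the box's centre on the counter (z = 0). Its flat front face is 60 mm from the origin along its -x; the lid's hinge runs along its back top edge, 60 mm along its +x; its y runs along its width.
- lid (a joint): angle of the box's lid in rad: 0 closed (flat), grows as the front edge swings up and back; 1.57 upright; 2.1 is its stop, leaning back well past upright. The hinge is free (no spring, slight drag): below about 1.5 the lid falls shut, beyond about 1.65 gravity carries it to the stop and holds it there. The lid weighs about 0.2 kg.
- lid_lip (a point): middle of the lower front edge of the lid, which moves with the lid. The lid is a bamboo board 8 mm thick, 150 mm from hinge to front edge and 170 mm wide; closed, it overhangs the box's front face by 30 mm, so a fingertip can reach under it (underside 90 mm above the counter). No handle.
- lid_hinge (a point): middle of the hinge axis, in the plane of the lid's underside, 90 mm above the counter; it does not move. From here to lid_lip is 150 mm square to the hinge.
- dish_center (a point): centre (half-way up, 16 mm above the counter) of the round, straight-sided glass dish standing loose on the counter in front of the box: 100 mm across, 32 mm high, wall 5 mm, about 0.28 kg. Touching the box's front face, its centre is 50 mm from that face, 110 mm from the box's origin along the box's -x.
- ladle: bystander, loose, to be left alone: steel ladle lying down, 320 mm long, bowl 88 mm across and 36 mm high at one end; origin under the bowl's centre, handle along its -x
- squeezer: bystander, loose, to be left alone: plastic lemon squeezer, round base 110 mm across with a pointed cone 56 mm high in the middle and a short flat handle along its -x; origin under its centre
- spoon_rest: bystander, loose, to be left alone: white ceramic spoon rest, shallow round cup 100 mm across, 16 mm high, with a flat tongue 90 mm long along its -x; origin under the cup's centre
- mug: bystander, loose, to be left alone: ceramic mug 80 mm across, 90 mm high; origin under its centre
- pepper_mill: bystander, loose, to be left alone: turned wooden pepper mill 56 mm across, 178 mm high; origin under its centre
- jar: bystander, loose, to be left alone: glass jar with a metal cap, 74 mm across, 100 mm high; origin under its centre

How it is judged:
By the outcome, as a careful person would: the job done as asked, in the order asked, and still so for the second after the job is handed in, with the robot touching nothing.
It also fails if it takes over 56 s, if anything falls off the work surface, if the arm or the gripper's body presses on something with over 40 N, if the wrist force passes 120 N, or if a joint passes its speed limit or range.

## Working session

There is one attempt and no reset: what is moved stays moved. The work goes in short steps, Python scripts to look and compute and a tool call to move; the robot and the scene stay as the last step left them, time stands still between calls to the robot, and variables do not carry over. Pictures are saved under pics/ and viewed, and the job is handed in when it is done.

Besides the shell and the picture viewer there is one more tool, called after ">>>" as name(argument=value, ...) on one line, values as JSON. servo_tool: Moves the arm, as the interface text tells. Its arguments: {"type":"object","properties":{"moves":{"type":"string"},"squeeze":{"type":"number"}},"required":["moves"]}

```bash
mkdir -p pics; ls; cat > h.py <<'E'
import numpy as np,cv2
from cell import env
def snap(n,f):
    c=env.read_camera(n); cv2.imwrite('pics/'+f,cv2.cvtColor(c['img'],cv2.COLOR_RGB2BGR)); return c
def cloud(c,T=None):
    T=c['T'] if T is None else T
    K=np.array(c['mtx'],float);k=float(np.ravel(c['k1'])[0])
    v,u=np.mgrid[0:480,0:640]
    p=cv2.undistortPoints(np.stack([u,v],-1).reshape(-1,1,2).astype(float),K,np.array([k,0,0,0,0.])).reshape(480,640,2)
    z=c['range_z']
    P=np.stack([p[...,0]*z,-p[...,1]*z,-z,np.ones_like(z)],-1)@np.array(T).T
    P=P[...,:3]; P[z==0]=np.nan
    return P
E
python3 - <<'E'
from h import *
s=env.get_obs(); print(s)
for n in ['scene','top']:
    c=snap(n,n+'0.png'); np.save(n+'.npy',cloud(c)); print(c['T'],c['mtx'],c['k1'])
snap('wrist','wrist0.png')
E
```

```text
pics
{'time_s': 0.0, 'qpos': array([73.85756796, 18.43988677, -4.01830455, 83.17333531,  1.294924  ,
       78.54139799, -3.26087916]), 'joint_velocities': array([ 0.07131908, -0.02158318, -0.00365339, -0.02254181,  0.02763344,
       -0.04133842,  0.06122961]), 'effort': array([ 1.29491771e-03, -4.91288567e+01, -4.03579753e-01, -3.12533927e+01,
       -6.40462409e-02,  4.38146282e-02,  1.72934147e-04]), 'tool_pos': array([ 0.18933057, -0.6212654 ,  0.23246623]), 'tool_rot': array([-1.79890630e+02,  4.75464531e-03,  1.69538888e+01]), 'force': array([ 0.86014817,  0.33486067, -0.71848141]), 'wrist_torque': array([-0.02923853,  0.02656576, -0.04805424]), 'grip_width': 0.08707623485168736}
[[-0.2126168  -0.5728079   0.79163452  1.54402303]
 [ 0.97710793 -0.13073833  0.16783202  0.19477833]
 [ 0.00736147  0.80919627  0.5874923   0.84072118]
 [ 0.          0.          0.          1.        ]] [[527.39168081   0.         325.4417786 ]
 [  0.         527.39168081 236.68174062]
 [  0.           0.           1.        ]] -0.09197524214267896
[[-0.00531814  0.98992687 -0.14147974  0.38707095]
 [-0.99992681 -0.00372686  0.01151006 -0.00719605]
 [ 0.01086684  0.1415306   0.98987424  1.34920017]
 [ 0.          0.          0.          1.        ]] [[538.06797158   0.         313.51424274]
 [  0.         538.06797158 239.63682292]
 [  0.           0.           1.        ]] -0.06717737341199666
```

View pics/scene0.png

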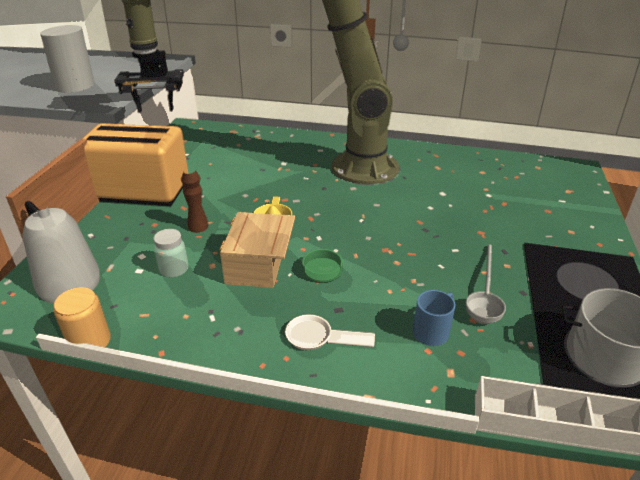

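View pics/top0.png

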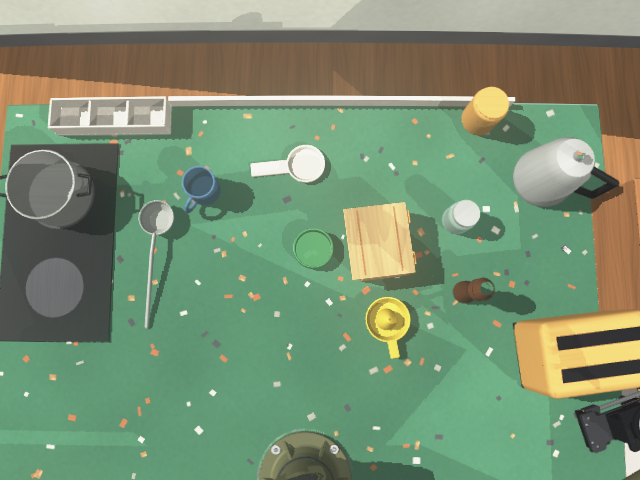

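The top view shows the box lid at px (380,241) with its overhang on the left (+y), the green dish at (314,249), the squeezer at (388,320), the jar at (462,217) and the pepper mill at (472,291). Next I measure them.

```bash
python3 - <<'E'
from h import *
P=np.load('top.npy'); S=np.load('scene.npy')
def pts(P,u0,u1,v0,v1,z0,z1):
    q=P[v0:v1,u0:u1].reshape(-1,3); return q[(q[:,2]>z0)&(q[:,2]<z1)]
for n,C,b in [('top',P,(335,425,195,290)),('scene',S,(215,300,205,290))]:
    q=pts(C,*b,0.085,0.115); print(n,len(q),q.mean(0),np.median(q[:,2]))
    r=cv2.minAreaRect(q[:,:2].astype(np.float32)); print(r,cv2.boxPoints(r))
for n,b,zz in [('dish',(288,340,225,272),(.02,.05)),('squeezer',(360,415,292,362),(.008,.08)),('jar',(435,488,195,240),(.05,.12)),('mill',(445,500,270,310),(.02,.2)),('rest',(245,335,140,190),(.005,.05))]:
    q=pts(P,*b,*zz); print(n,len(q),q.min(0),q.max(0)); print(cv2.minEnclosingCircle(q[:,:2].astype(np.float32)))
for u,v in [(314,249),(300,249),(200,300),(250,350)]: print(P[v,u])
q=pts(S,300,345,245,288,.02,.05);print('dish scene',q.min(0),q.max(0),cv2.minEnclosingCircle(q[:,:2].astype(np.float32)))
E
```

```text
top 4614 [ 0.5632563  -0.17640585  0.09764452] 0.09767727399203874
((0.5650479793548584, -0.17889031767845154), (0.17099492251873016, 0.15748600661754608), 6.619621276855469) [[ 0.4710432  -0.11052819]
 [ 0.48919782 -0.2669643 ]
 [ 0.6590527  -0.24725245]
 [ 0.6408981  -0.09081635]]
scene 2874 [ 0.57612693 -0.17642979  0.09877996] 0.0992794685992976
((0.5647972822189331, -0.1804378181695938), (0.1785586029291153, 0.15785829722881317), 6.53086519241333) [[ 0.46712005 -0.11217535]
 [ 0.48507464 -0.26900926]
 [ 0.6624745  -0.24870029]
 [ 0.6445199  -0.09186637]]
dish 278 [ 0.50706503 -0.06831473  0.0201865 ] [0.60496882 0.02851893 0.03725638]
((0.5564316511154175, -0.020853141322731972), 0.05007544904947281)
squeezer 1175 [ 0.28545349 -0.25778302  0.00801222] [ 0.43893971 -0.14874768  0.05793241]
((0.3631739020347595, -0.2033524364233017), 0.07868821173906326)
jar 826 [ 0.59317035 -0.41844328  0.05101401] [ 0.66377014 -0.3480116   0.10726633]
((0.6289443373680115, -0.38445141911506653), 0.03692502900958061)
mill 649 [ 0.41919493 -0.4237947   0.02007036] [ 0.47149382 -0.36966769  0.18045612]
((0.44550952315330505, -0.39802873134613037), 0.028484655544161797)
rest 1315 [ 0.70984553 -0.07699862  0.00501393] [0.84067151 0.1504585  0.02343345]
((0.7728199362754822, 0.03727292641997337), 0.12466829270124435)
[ 0.55505647 -0.02389063  0.00756015]
[0.55442561 0.01119723 0.01369713]
[ 0.42879761  0.26187942 -0.00250508]
[3.05472791e-01 1.35273104e-01 5.73027447e-07]
dish scene [ 0.50290454 -0.07241829  0.02004082] [0.60833126 0.02696794 0.03865685] ((0.5561901330947876, -0.019667474552989006), 0.053389232605695724)
```

```bash
cat >> h.py <<'E'
from scipy.spatial.transform import Rotation as Ro
n=np.array([-.1153,.9933,0]); e=np.array([.9933,.1153,0]); H=np.array([.5733,-.2497,.09])
def rem(pos,rpy):
    s=env.get_obs(); R=Ro.from_euler('xyz',s['tool_rot'],degrees=True)
    d=R.inv().apply(np.array(pos)-s['tool_pos']); w=(R.inv()*Ro.from_euler('xyz',rpy,degrees=True)).as_rotvec()
    print('t',s['time_s'],'pos',s['tool_pos'].round(4),'rpy',s['tool_rot'].round(1),'F',s['force'].round(1),'q',s['qpos'].round(0))
    print('shift frac',d.round(4),'turn frac',(w/.5).round(3))
    tip=s['tool_pos']+.011*R.apply([0,0,1]); r=tip-H; print('tip: fwd of hinge',(r@n).round(4),'along e',(r@e).round(4),'z',tip[2].round(4))
def tilt(phi): # finger pitched phi deg from down toward -n
    return (Ro.from_euler('xyz',[180,0,96.6],degrees=True)*Ro.from_euler('y',-phi,degrees=True)).as_euler('xyz',degrees=True)
E
echo
```

>>> servo_tool(moves="0 0 -0.04 0 0 0 1;0 0 -0.04 0 0 0 1;0 0 -0.04 0 0 0 1;0 0 -0.04 0 0 0 1;0 0 -0.02 0 0 0 1", squeeze=10)

```text
time_s: 0.57
tool_pos: [0.1879, -0.6178, 0.4074]
tool_rot: [-178.6, 0.1, 17.0]
force: [-0.4, -0.1, 0.0]
grip_width: 0.0617
```

>>> servo_tool(moves="0.04 0 0 0 0 -0.136 1;0.04 0 0 0 0 -0.136 1;0.04 0 0 0 0 -0.136 1;0.04 0 0 0 0 -0.136 1;0.04 0 0 0 0 -0.136 1;0.04 0 0 0 0 -0.136 1;0.04 0 0 0 0 -0.136 1;0.04 0 0 0 0 -0.136 1;0.04 0 0 0 0 -0.136 1;0.04 0 0 0 0 -0.136 1;0.04 0 0 0 0 -0.136 1;0.04 0 0 0 0 -0.136 1;0.04 0 0 0 0 -0.136 1;0.04 0 0 0 0 -0.136 1;0.04 0 0 0 0 -0.136 1;0.04 0 0 0 0 -0.136 1;0.04 0 0 0 0 -0.136 1")

```text
time_s: 1.98
tool_pos: [0.6196, -0.1321, 0.4055]
tool_rot: [-178.8, -0.7, 84.7]
force: [1.1, -1.0, -0.5]
grip_width: 0.0003
```

```bash
python3 - <<'E'
from h import *
rem(H+n*.20+np.array([0,0,.25]),tilt(60))
E
```

```text
t 1.9833 pos [ 0.6196 -0.1321  0.4055] rpy [-178.8   -0.7   84.7] F [ 1.1 -1.  -0.5] q [ 31.  19. -30.  65.   9.  99.  -1.]
shift frac [ 0.0734 -0.0752  0.068 ] turn frac [-0.253 -2.115 -0.357]
tip: fwd of hinge 0.1117 along e 0.0594 z 0.3945
```

>>> servo_tool(moves="0.04 -0.025 0 0 0 -0.14 1;0.04 -0.025 0 0 0 -0.14 1;0.04 -0.025 0 -0.03 0 -0.14 1;0 0 0 0 -0.22 0 1;0 0 0 0 -0.22 0 1;0 0 0 0 -0.22 0 1;0 0 0 0 -0.22 0 1;0 0 0 0 -0.22 0 1")

```text
time_s: 2.65
tool_pos: [0.5552, -0.0169, 0.4088]
tool_rot: [179.8, 31.5, 98.0]
force: [-0.6, 0.2, -1.5]
grip_width: -0.0003
```

```bash
python3 - <<'E'
from h import *
rem(H+n*.20+np.array([0,0,.25]),tilt(60))
E
```

```text
t 2.65 pos [ 0.5552 -0.0169  0.4088] rpy [179.8  31.5  98. ] F [-0.6  0.2 -1.5] q [ 16.   8. -40.  84.  35.  98. -14.]
shift frac [ 0.0077 -0.0099  0.076 ] turn frac [ 0.043 -0.995  0.033]
tip: fwd of hinge 0.2276 along e 0.009 z 0.3995
```

>>> servo_tool(moves="0 0 0 0 -0.22 0 1;0 0 0 0 -0.22 0 1;0 0 0 0 -0.22 0 1;0 0 0 0 -0.22 0 1;0 0 0 0 -0.11 0 1")

```text
time_s: 3.07
tool_pos: [0.555, -0.0109, 0.4115]
tool_rot: [178.6, 61.4, 97.6]
force: [-0.4, -0.6, -0.9]
grip_width: 0.0009
```

```bash
python3 - <<'E'
from h import *
rem(H+n*.215+np.array([0,0,.1]),tilt(60))
snap('scene','s1.png')
E
```

```text
t 3.0667 pos [ 0.555  -0.0109  0.4115] rpy [178.6  61.4  97.6] F [-0.4 -0.6 -0.9] q [  2.  15. -42.  92.  63. 110. -29.]
shift frac [ 0.1828 -0.0129  0.1271] turn frac [0.078 0.047 0.017]
tip: fwd of hinge 0.2296 along e 0.0098 z 0.4062
```

View pics/s1.png

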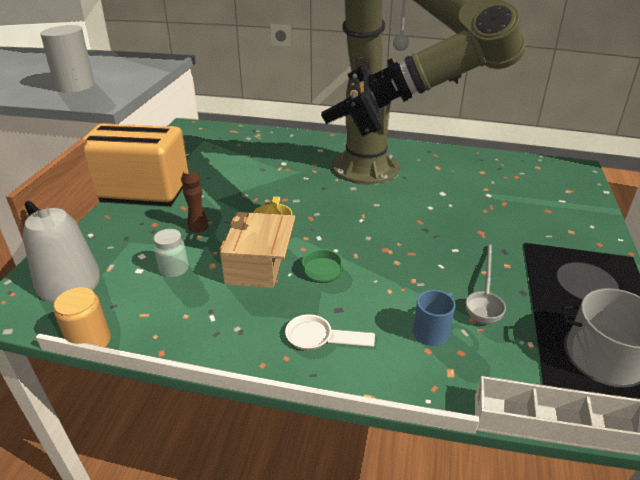

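The scene view shows the gripper shut and tilted at px (355,100), pointing at the box; nothing has moved. I lower it in front of the lip.

>>> servo_tool(moves="0.036 -0.002 0.018 0 0 0 1;0.036 -0.002 0.018 0 0 0 1;0.036 -0.002 0.018 0 0 0 1;0.036 -0.002 0.018 0 0 0 1;0.036 -0.002 0.018 0 0 0 1;0.036 -0.002 0.018 0 0 0 1")

```text
time_s: 3.62
tool_pos: [0.5485, -0.0005, 0.1707]
tool_rot: [176.6, 60.7, 95.7]
force: [0.6, 0.4, -0.9]
grip_width: 0.0005
```

```bash
python3 - <<'E'
from h import *
rem(H+n*.19+np.array([0,0,-.005]),tilt(60))
snap('scene','s2.png')
E
```

```text
t 3.6167 pos [ 5.485e-01 -5.000e-04  1.707e-01] rpy [176.6  60.7  95.7] F [ 0.6  0.4 -0.9] q [ -2.  30. -40. 105.  65. 101. -55.]
shift frac [ 0.0452 -0.0087  0.0943] turn frac [ 0.091  0.026 -0.014]
tip: fwd of hinge 0.2408 along e 0.0046 z 0.1653
```

View pics/s2.png

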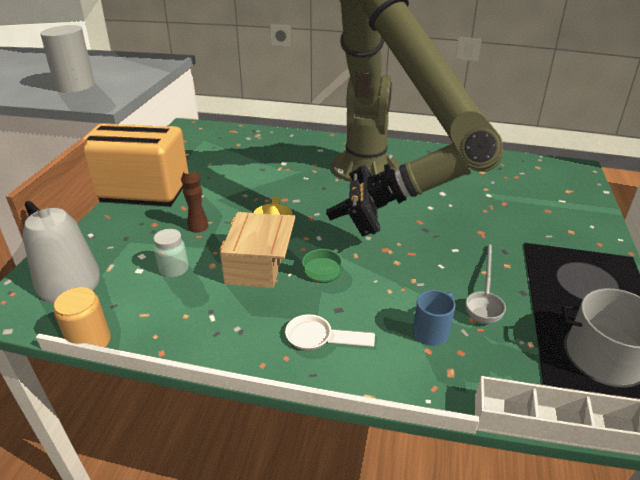

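>>> servo_tool(moves="0.0135 -0.002 0.0265 0.03 0 0 1;0.0135 -0.002 0.0265 0.03 0 0 1;0.0135 -0.002 0.0265 0.03 0 0 1;0.0135 -0.002 0.0265 0 0 0 1;0 0 0 0 0 0 1")

```text
time_s: 4.08
tool_pos: [0.5472, -0.0705, 0.0595]
tool_rot: [-178.6, 60.3, 97.3]
force: [-1.1, -0.2, 0.3]
grip_width: 0.0005
```

```bash
python3 - <<'E'
from h import *
rem(H+n*.15+np.array([0,0,-.02]),tilt(60))
c=snap('scene','s3.png'); im=c['img'][180:320,200:400]; cv2.imwrite('pics/s3z.png',cv2.cvtColor(cv2.resize(im,None,fx=4,fy=4),4))
E
```

```text
t 4.0833 pos [ 0.5472 -0.0705  0.0595] rpy [-178.6   60.3   97.3] F [-1.1 -0.2  0.3] q [  2.  39. -35. 108.  69.  93. -60.]
shift frac [-0.0246  0.0054  0.0216] turn frac [-0.027  0.011  0.013]
tip: fwd of hinge 0.1714 along e -0.0054 z 0.054
```

View pics/s3z.png

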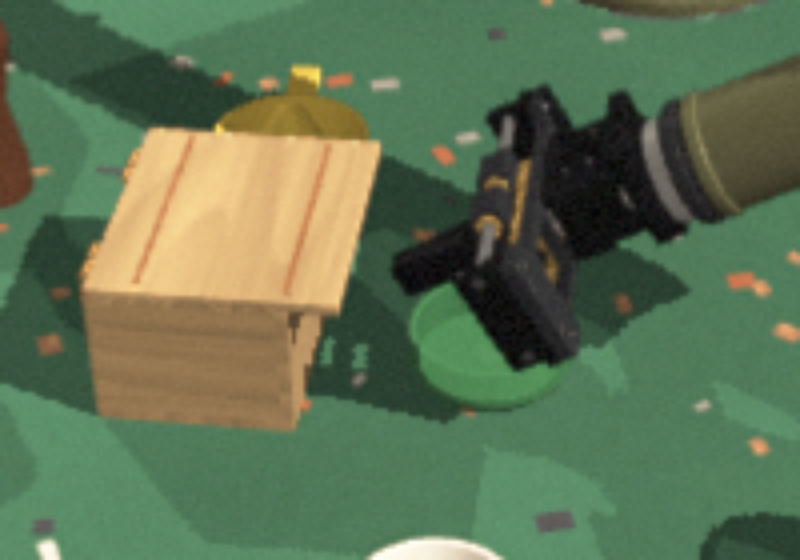

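The finger tip is at zoomed px (400,275), level with the gap below the lip (355,310), and the body stays clear of the dish. I slide it under the lip.

>>> servo_tool(moves="-0.0115 0 0.014 0 0 0 1;-0.0115 0 0.014 0 0 0 1;0 0 0 0 0 0 1")

```text
time_s: 4.38
tool_pos: [0.5563, -0.1019, 0.0741]
tool_rot: [-179.8, 60.2, 96.5]
force: [0.6, -1.5, 0.1]
grip_width: 0.0006
```

```bash
python3 - <<'E'
from h import *
rem(H+n*.13+np.array([0,0,.03]),tilt(60))
c=snap('scene','s4.png'); im=c['img'][180:320,200:400]; cv2.imwrite('pics/s4z.png',cv2.cvtColor(cv2.resize(im,None,fx=4,fy=4),4))
E
```

```text
t 4.3833 pos [ 0.5563 -0.1019  0.0741] rpy [-179.8   60.2   96.5] F [ 0.6 -1.5  0.1] q [  5.  36. -34. 109.  71.  91. -58.]
shift frac [-0.0492 -0.0002 -0.0065] turn frac [-0.01   0.006 -0.001]
tip: fwd of hinge 0.1392 along e 0.0001 z 0.0686
```

View pics/s4z.png

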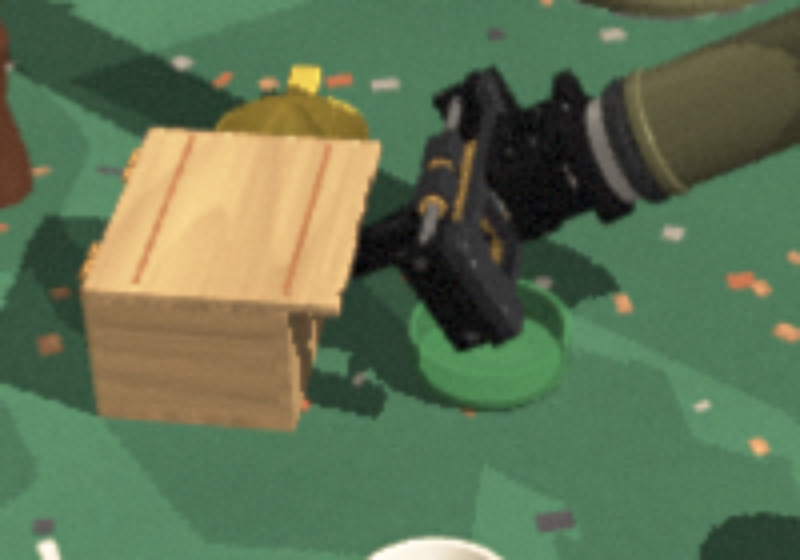

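The tip has gone under the lip at zoomed px (360,260) with no contact force. I lift it along an arc.

>>> servo_tool(moves="-0.012 0 -0.006 0 0 0 1;-0.012 0 -0.006 0 0 0 1;-0.012 0 -0.006 0 0 0 1;-0.010 0 -0.0025 0 0 0 1;-0.010 0 -0.0025 0 0 0 1;-0.010 0 -0.0025 0 0 0 1")

```text
time_s: 4.93
tool_pos: [0.5592, -0.1043, 0.1506]
tool_rot: [179.6, 59.6, 96.5]
force: [-0.4, -0.3, -1.9]
grip_width: 0.0007
```

```bash
python3 - <<'E'
from h import *
rem(H+n*.13+np.array([0,0,.03]),tilt(60))
c=snap('scene','s5.png'); im=c['img'][160:320,200:400]; cv2.imwrite('pics/s5z.png',cv2.cvtColor(cv2.resize(im,None,fx=3,fy=3),4))
E
```

```text
t 4.9333 pos [ 0.5592 -0.1043  0.1506] rpy [179.6  59.6  96.5] F [-0.4 -0.3 -1.9] q [  7.  28. -37. 109.  68.  92. -50.]
shift frac [ 0.0183 -0.003   0.0294] turn frac [ 0.011 -0.013 -0.002]
tip: fwd of hinge 0.1366 along e 0.0029 z 0.1451
```

View pics/s5z.png

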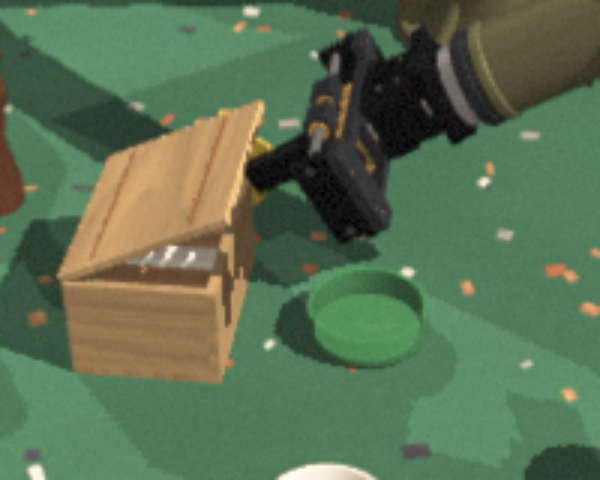

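The lid is at about 28° with the fingertip near the lip at zoomed px (255,180). I move the tip deeper under it, then continue.

>>> servo_tool(moves="-0.0075 0 0.013 0 0 0 1;-0.0075 0 0.013 0 0 0 1;-0.015 0 0.001 0 0 0 1;-0.015 0 0.001 0 0 0 1;-0.015 0 0.006 0 0 0 1;-0.015 0 0.006 0 0 0 1")

```text
time_s: 5.48
tool_pos: [0.5686, -0.1811, 0.1955]
tool_rot: [179.8, 59.5, 97.0]
force: [0.1, 1.1, -0.6]
grip_width: 0.0003
```

```bash
python3 - <<'E'
from h import *
rem(H+n*.13+np.array([0,0,.03]),tilt(60))
c=snap('scene','s6.png'); im=c['img'][130:320,200:400]; cv2.imwrite('pics/s6z.png',cv2.cvtColor(cv2.resize(im,None,fx=3,fy=3),4))
E
```

```text
t 5.4833 pos [ 0.5686 -0.1811  0.1955] rpy [179.8  59.5  97. ] F [ 0.1  1.1 -0.6] q [ 14.  21. -35. 110.  69.  87. -41.]
shift frac [ 0.0962 -0.0029 -0.0145] turn frac [ 0.017 -0.018  0.006]
tip: fwd of hinge 0.0592 along e 0.0034 z 0.19
```

View pics/s6z.png

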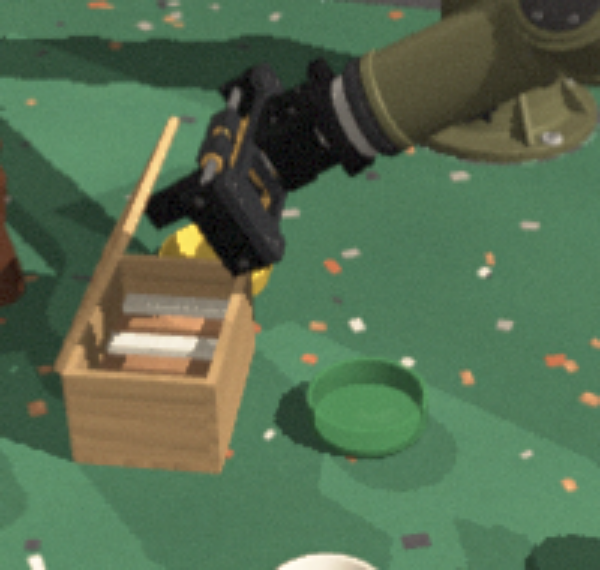

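>>> servo_tool(moves="-0.0125 0 0.010 0 0 0 1;-0.0125 0 0.010 0 0 0 1;-0.010 0 0.0115 0 0 0 1;-0.010 0 0.0115 0 0 0 1;-0.005 0 0.009 0 0 0 1;-0.005 0 0.009 0 0 0 1")

```text
time_s: 6.03
tool_pos: [0.5767, -0.2735, 0.2142]
tool_rot: [179.9, 59.7, 96.5]
force: [-0.9, 0.3, 0.1]
grip_width: 0.0004
```

```bash
python3 - <<'E'
from h import *
rem(H+n*.13+np.array([0,0,.03]),tilt(60))
c=snap('scene','s7.png'); im=c['img'][130:320,150:350]; cv2.imwrite('pics/s7z.png',cv2.cvtColor(cv2.resize(im,None,fx=3,fy=3),4))
E
```

```text
t 6.0333 pos [ 0.5767 -0.2735  0.2142] rpy [179.9  59.7  96.5] F [-0.9  0.3  0.1] q [ 21.  19. -32. 110.  72.  80. -35.]
shift frac [ 0.159  -0.0007 -0.0855] turn frac [ 0.003 -0.01  -0.001]
tip: fwd of hinge -0.0335 along e 0.0007 z 0.2087
```

View pics/s7z.png

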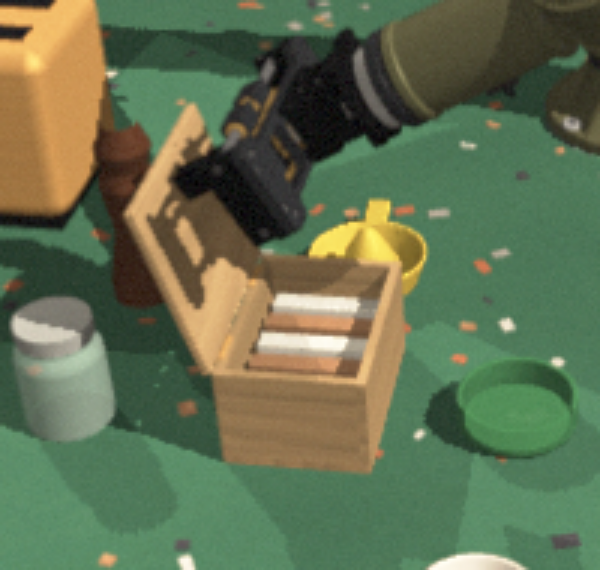

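The lid leans well back past upright at zoomed px (175,230). I back the finger off and check that it stays.

>>> servo_tool(moves="0 0 -0.03 0 0 0 1;0 0 -0.04 0 0 0 1;0 0 -0.04 0 0 0 1;0 0 -0.04 0 0 0 1;0 0 -0.04 0 0 0 1;0 0 -0.04 0 0 0 1;0 0 -0.04 0 0 0 1;0 0 -0.04 0 0 0 1;0 0 0 0 0.2 0 1;0 0 0 0 0.22 0 1;0 0 0 0 0.22 0 1;0 0 0 0 0.22 0 1;0 0 0 0 0.22 0 0;0 0 0 0 0.22 0 0;0 0 0 0 0.22 0 0;0 0 0 0 0.22 0 0;0 0 0 0 0.22 0 0")

```text
time_s: 7.5
tool_pos: [0.5441, 0.0158, 0.3697]
tool_rot: [-179.4, 1.0, 98.1]
force: [-0.6, 0.2, -0.2]
grip_width: 0.0259
```

```bash
python3 - <<'E'
from h import *
rem(H+n*.30+e*.0095+np.array([0,0,.03]),tilt(0))
c=snap('scene','s8.png'); S=cloud(c); c=snap('top','t8.png'); P=cloud(c); np.save('top8.npy',P);np.save('sc8.npy',S)
for C in(S,P):
    q=C.reshape(-1,3); d=q-H; f=np.stack([d@n,d@e,q[:,2]],1)
    m=(abs(f[:,1])<.09)&(f[:,0]>.0)&(f[:,0]<.16)&(f[:,2]>.083)&(f[:,2]<.1); g=f[m]
    print('rim',len(g),g.min(0),g.max(0),np.percentile(g,[1,99],axis=0)); 
    print(cv2.minAreaRect(g[:,:2].astype(np.float32)))
    m=(abs(f[:,1])<.08)&(f[:,0]<-.01)&(f[:,0]>-.15)&(f[:,2]>.12)&(f[:,2]<.25);g=f[m]
    if len(g)>20: print('lid',len(g),np.degrees(np.median(np.arctan2(g[:,2]-.09,g[:,0]))))
    m=(abs(f[:,1])<.08)&(f[:,0]>.1)&(f[:,0]<.14)&(f[:,2]>.02)&(f[:,2]<.08);g=f[m]; print('front',len(g),np.median(g,0) if len(g) else '')
    m=(abs(f[:,1]-.0095)<.07)&(abs(f[:,0]-.229)<.07)&(f[:,2]>.015)&(f[:,2]<.045); g=f[m]; print('dish',len(g),cv2.minEnclosingCircle(g[:,:2].astype(np.float32)))
E
```

```text
t 7.5 pos [0.5441 0.0158 0.3697] rpy [-179.4    1.    98.1] F [-0.6  0.2 -0.2] q [ 31.   7. -39.  83.   5.  92.  -0.]
shift frac [0.0371 0.0113 0.249 ] turn frac [-0.02   0.035  0.052]
tip: fwd of hinge 0.2668 along e 0.0015 z 0.3587
rim 755 [ 3.34293416e-05 -8.93566275e-02  8.30762748e-02] [0.11882597 0.08809092 0.09643124] [[ 0.00027679 -0.08631478  0.08327166]
 [ 0.11821668  0.08629494  0.09508758]]
((0.05943329632282257, -0.0006213411688804626), (0.11880136281251907, 0.17740276455879211), 0.0370839424431324)
lid 1809 120.86081306691854
front 273 [0.11778749 0.00532049 0.05293033]
dish 582 ((0.2276458442211151, 0.009722293354570866), 0.05286095291376114)
rim 839 [ 3.70087012e-05 -8.56292796e-02  8.30122467e-02] [0.12017363 0.08563231 0.09808385] [[ 0.00031572 -0.08536176  0.08341185]
 [ 0.11983565  0.08444427  0.09550687]]
((0.06011844798922539, 6.750226020812988e-06), (0.17125234007835388, 0.12013760209083557), 89.98764038085938)
lid 2764 120.71773630458037
front 332 [ 0.11927407 -0.00019693  0.05555665]
dish 2 ((0.18088866770267487, 0.01573231816291809), 0.001568507868796587)
```

View pics/s8.png

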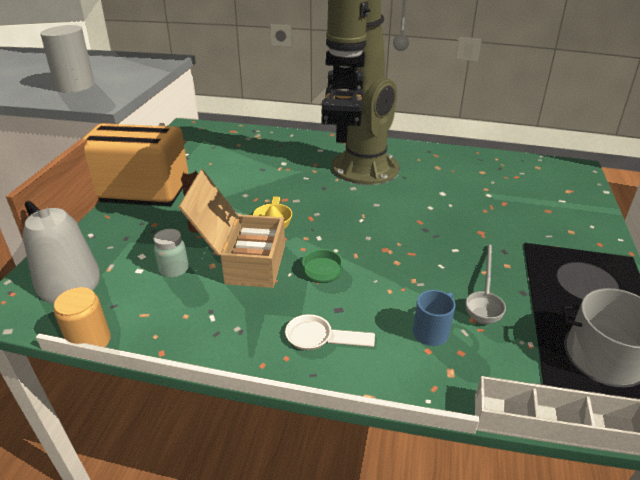

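View pics/t8.png

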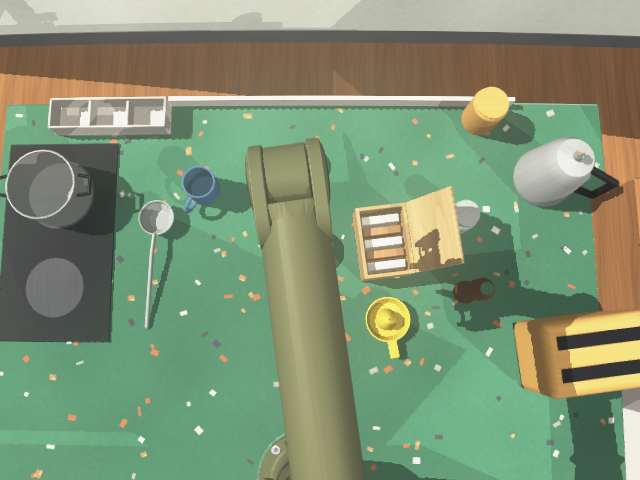

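The lid rests on its stop at about 120.8° (2.1 rad) and the gripper is clear. The dish is undisturbed at px (322,266) in the scene view, about 228 mm forward of the hinge and 9.5 mm off-centre. I go down behind it.

>>> servo_tool(moves="0.027 0.005 0 0 0.02 0.02 0;0.027 0.006 0 -0.02 0.015 0.03 0;0 0 0.04 0 0 0 0;0 0 0.04 0 0 0 0;0 0 0.04 0 0 0 0;0 0 0.04 0 0 0 0;0 0 0.04 0 0 0 0;0 0 0.04 0 0 0 0;0 0 0.03 0 0 0 0")

```text
time_s: 8.35
tool_pos: [0.5503, 0.0725, 0.0913]
tool_rot: [179.4, 1.9, 97.2]
force: [-0.3, -1.1, -0.2]
grip_width: 0.0434
```

```bash
python3 - <<'E'
from h import *
rem(H+n*.31+e*.0095+np.array([0,0,-.069]),tilt(0))
print(env.get_obs()['grip_width'])
E
```

```text
t 8.35 pos [0.5503 0.0725 0.0913] rpy [179.4   1.9  97.2] F [-0.3 -1.1 -0.2] q [ 24.  17. -40. 106.  15.  61. -15.]
shift frac [-0.0104 -0.0058  0.0706] turn frac [0.023 0.066 0.023]
tip: fwd of hinge 0.3224 along e 0.0145 z 0.0803
0.043383744247955394
```

>>> servo_tool(moves="0 -0.003 0.025 0.01 0.03 0.01 0;0 -0.003 0.025 0.01 0.03 0.01 0;0 0 0.017 0 0 0 0;0 0 0 0 0 0 0")

```text
time_s: 8.68
tool_pos: [0.5349, 0.0779, 0.012]
tool_rot: [-179.3, 0.5, 97.9]
force: [-0.1, -0.4, 0.7]
grip_width: 0.0438
```

```bash
python3 - <<'E'
from h import *
rem(H+n*.29+e*.0095+np.array([0,0,-.069]),tilt(0))
c=snap('scene','s9.png'); im=c['img'][180:330,230:430]; cv2.imwrite('pics/s9z.png',cv2.cvtColor(cv2.resize(im,None,fx=4,fy=4),4))
E
```

```text
t 8.6833 pos [0.5349 0.0779 0.012 ] rpy [-179.3    0.5   97.9] F [-0.1 -0.4  0.7] q [ 22.  23. -39. 110.  18.  54. -17.]
shift frac [-0.0402  0.0088 -0.0088] turn frac [-0.026  0.016  0.047]
tip: fwd of hinge 0.3298 along e -0.0005 z 0.001
```

View pics/s9z.png

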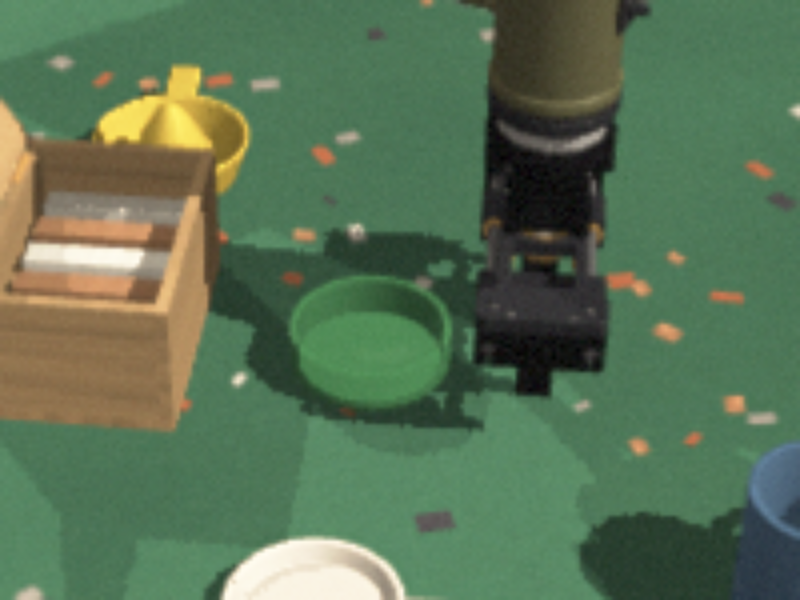

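The fingers sit just beyond the dish at zoomed px (535,370) but too low, so I raise them 9 mm and centre them.

>>> servo_tool(moves="0 0.004 -0.008 -0.02 0.01 0.02 0;-0.005 0.003 0 0 0 0.02 0;-0.005 0 0 0 0 0 0;0 0 0 0 0 0 0")

```text
time_s: 9.07
tool_pos: [0.5464, 0.0732, 0.0265]
tool_rot: [179.7, 0.3, 97.2]
force: [1.0, 0.1, -0.3]
grip_width: 0.0434
```

```bash
python3 - <<'E'
from h import *
rem(H+n*.29+e*.0095+np.array([0,0,-.069]),tilt(0))
E
```

```text
t 9.0667 pos [0.5464 0.0732 0.0265] rpy [179.7   0.3  97.2] F [ 1.   0.1 -0.3] q [ 23.  22. -39. 109.  17.  55. -17.]
shift frac [-0.0338 -0.0013  0.0056] turn frac [0.01  0.009 0.02 ]
tip: fwd of hinge 0.3238 along e 0.0105 z 0.0155
```

>>> servo_tool(moves="-0.006 0 0.003 0 0 0.01 0;-0.008 0 0.001 0 0 0 0;-0.008 0 0 0 0 0 0;-0.006 0 0 0 0 0 0;-0.004 0 0 0 0 0 0;0 0 0 0 0 0 0")

```text
time_s: 9.57
tool_pos: [0.553, 0.0355, 0.0251]
tool_rot: [179.4, 0.4, 96.7]
force: [0.4, -0.2, 0.2]
grip_width: 0.0436
```

```bash
cat > d.py <<'E'
from h import *
import sys
rem(H+n*.2245+np.array([0,0,-.069]),tilt(0))
c=snap('scene',sys.argv[1]); im=c['img'][180:330,230:430]; cv2.imwrite('pics/z'+sys.argv[1],cv2.cvtColor(cv2.resize(im,None,fx=4,fy=4),4))
# dish: rim points by colour (green glass vs z)
q=cloud(c).reshape(-1,3); d=q-H; f=np.stack([d@n,d@e,q[:,2]],1)
m=(abs(f[:,1])<.075)&(f[:,0]>.122)&(f[:,0]<.285)&(f[:,2]>.015)&(f[:,2]<.04)
col=c['img'].reshape(-1,3).astype(int); m&=(col[:,1]>col[:,0]+25)
g=f[m]; print('dish',len(g),g.min(0),g.max(0)); print(cv2.minEnclosingCircle(g[:,:2].astype(np.float32)))
E
python3 d.py a1.png
```

```text
t 9.5667 pos [0.553  0.0355 0.0251] rpy [179.4   0.4  96.7] F [ 0.4 -0.2  0.2] q [ 26.  22. -38. 109.  17.  54. -13.]
shift frac [-0.0611 -0.0128  0.0044] turn frac [0.02  0.015 0.002]
tip: fwd of hinge 0.2855 along e 0.0128 z 0.0141
dish 450 [ 0.17825892 -0.0411246   0.01503068] [0.27405429 0.06141965 0.0377801 ]
((0.23037923872470856, 0.010042327456176281), 0.05389368534088135)
```

View pics/za1.png

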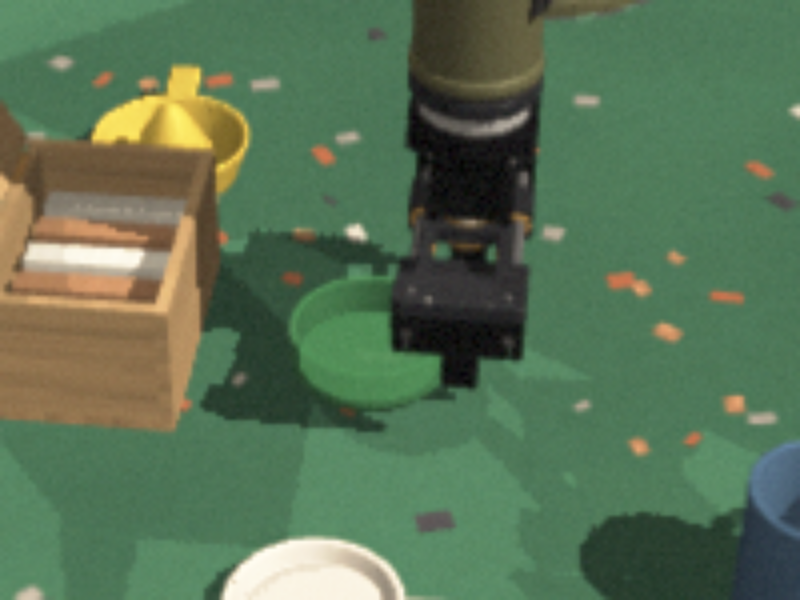

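The fingers just touch the dish at zoomed px (445,380). Now I push gently, steering to the centre line.

>>> servo_tool(moves="-0.005 -0.001 0.002 0.01 0 0 0;-0.006 -0.002 0.001 0 0 0 0;-0.006 -0.002 0 0 0 0 0;-0.006 -0.002 0 0 0 0 0;-0.005 -0.001 0 0 0 0 0;-0.004 -0.001 0 0 0 0 0;0 0 0 0 0 0 0")

```text
time_s: 10.2
tool_pos: [0.5473, 0.0039, 0.0223]
tool_rot: [179.7, 0.2, 96.9]
force: [-0.3, 1.1, 0.1]
grip_width: 0.0435
```

```bash
python3 d.py a2.png
```

```text
t 10.2 pos [0.5473 0.0039 0.0223] rpy [179.7   0.2  96.9] F [-0.3  1.1  0.1] q [ 29.  22. -37. 109.  16.  54.  -9.]
shift frac [-0.0304 -0.0036  0.0013] turn frac [0.012 0.006 0.009]
tip: fwd of hinge 0.2549 along e 0.0035 z 0.0113
dish 427 [ 0.15044633 -0.04608487  0.01508148] [0.24434233 0.05979074 0.03819012]
((0.20105749368667603, 0.00692167691886425), 0.05391789972782135)
```

>>> servo_tool(moves="-0.005 -0.002 0 0 0 0 0;-0.005 -0.002 0 0 0 0 0;-0.004 -0.001 0 0 0 0 0;-0.003 0 0 0 0 0 0;0 0 0 0 0 0 0")

```text
time_s: 10.67
tool_pos: [0.544, -0.0146, 0.0223]
tool_rot: [179.7, 0.2, 96.9]
force: [-0.4, 1.8, 0.5]
grip_width: 0.0433
```

```bash
python3 d.py a3.png
```

```text
t 10.6667 pos [ 0.544  -0.0146  0.0223] rpy [179.7   0.2  96.9] F [-0.4  1.8  0.5] q [ 31.  21. -37. 110.  16.  54.  -7.]
shift frac [-0.0124  0.0019  0.0013] turn frac [0.012 0.005 0.011]
tip: fwd of hinge 0.2368 along e -0.0019 z 0.0113
dish 419 [ 0.13248936 -0.04868811  0.01502067] [0.22460019 0.0530718  0.03804809]
((0.18220023810863495, 0.0009725819691084325), 0.052206020802259445)
```

View pics/za3.png

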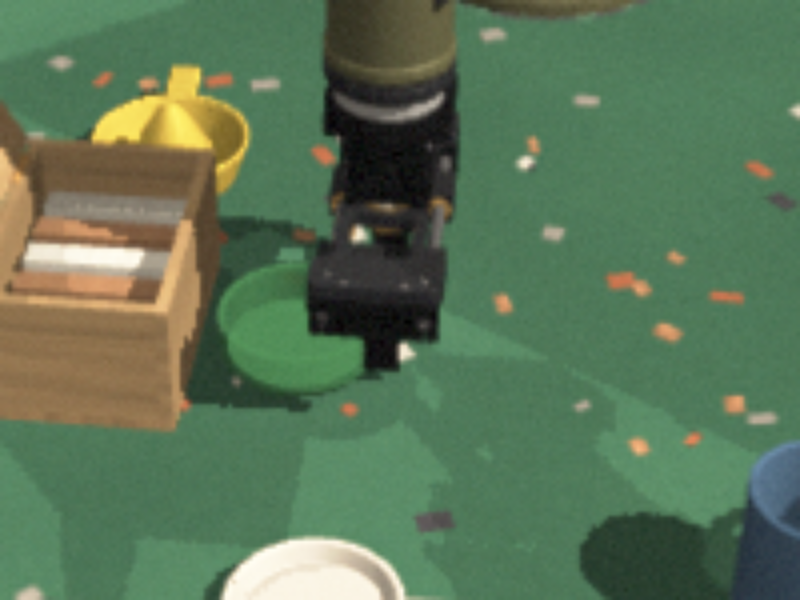

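The dish is centred with about 12 mm left. I keep pushing in small steps and watch the force.

>>> servo_tool(moves="-0.003 0 0 0 0 0 0;-0.003 0 0 0 0 0 0;-0.003 0 0 0 0 0 0;-0.002 0 0 0 0 0 0;0 0 0 0 0 0 0")

```text
time_s: 11.13
tool_pos: [0.5451, -0.0254, 0.0222]
tool_rot: [179.7, 0.1, 97.0]
force: [0.7, 1.1, 1.2]
grip_width: 0.0431
```

```bash
python3 d.py a4.png
```

```text
t 11.1333 pos [ 0.5451 -0.0254  0.0222] rpy [1.797e+02 1.000e-01 9.700e+01] F [0.7 1.1 1.2] q [ 32.  22. -37. 110.  16.  54.  -6.]
shift frac [-0.0015  0.0021  0.0013] turn frac [0.01  0.004 0.013]
tip: fwd of hinge 0.226 along e -0.0021 z 0.0112
dish 406 [ 0.12256298 -0.05054622  0.01506554] [0.21465426 0.05305184 0.03714868]
((0.17067961394786835, 0.001642528804950416), 0.052636273205280304)
```

>>> servo_tool(moves="-0.002 0 0 0 0 0 0;-0.002 0 0 0 0 0 0")

```text
time_s: 11.35
tool_pos: [0.5454, -0.0277, 0.0222]
tool_rot: [179.7, -0.0, 97.0]
force: [-1.5, 6.7, 2.6]
grip_width: 0.0435
```

```bash
python3 d.py a5.png
```

```text
t 11.35 pos [ 0.5454 -0.0277  0.0222] rpy [179.7  -0.   97. ] F [-1.5  6.7  2.6] q [ 32.  22. -37. 110.  16.  54.  -5.]
shift frac [0.0007 0.0021 0.0012] turn frac [ 0.01  -0.001  0.016]
tip: fwd of hinge 0.2238 along e -0.002 z 0.0112
dish 405 [ 0.12216433 -0.0507382   0.0150447 ] [0.21268968 0.05287173 0.038154  ]
((0.1696566939353943, 0.0014871822204440832), 0.0525679849088192)
```

The force has risen to 6.7 N, so the dish is against the box. I back straight off, rise, and check.

>>> servo_tool(moves="0.005 0 0 0 0 0 0;0.02 0 0 0 0 0 0;0.03 0 0 0 0 0 0;0.03 0 0 0 0 0 0;0.02 0 -0.02 0 0 0 0;0.01 0 -0.04 0 0 0 0;0.03 0 -0.04 0 0 0 0;0.04 0 -0.04 0 0 0 0;0.04 0 -0.04 0 0 0 0;0.04 0 -0.03 0 0 0 0;0.04 0 0 0 0 0 0;0 0 0 0 0 0 0;0 0 0 0 0 0 0")

```text
time_s: 12.48
tool_pos: [0.5116, 0.2473, 0.2052]
tool_rot: [179.8, 0.6, 96.4]
force: [-0.2, -1.7, -0.8]
grip_width: 0.0438
```

```bash
python3 d.py a6.png; python3 - <<'E'
from h import *
c=snap('top','t9.png'); P=cloud(c); q=P.reshape(-1,3); d=q-H; f=np.stack([d@n,d@e,q[:,2]],1)
m=(abs(f[:,1])<.075)&(f[:,0]>.123)&(f[:,0]<.25)&(f[:,2]>.02)&(f[:,2]<.045);g=f[m];print('dish',len(g),g.min(0),g.max(0),cv2.minEnclosingCircle(g[:,:2].astype(np.float32)))
m=(abs(f[:,1])<.08)&(f[:,0]<-.01)&(f[:,0]>-.15)&(f[:,2]>.12)&(f[:,2]<.25);g=f[m];print(np.degrees(np.median(np.arctan2(g[:,2]-.09,g[:,0]))))
E
```

```text
t 12.4833 pos [0.5116 0.2473 0.2052] rpy [179.8   0.6  96.4] F [-0.2 -1.7 -0.8] q [ 12.  14. -47.  96.  12.  74. -31.]
shift frac [-0.2744  0.0042  0.187 ] turn frac [ 0.009  0.021 -0.006]
tip: fwd of hinge 0.5007 along e -0.004 z 0.1942
dish 560 [ 0.12210169 -0.05093439  0.01502395] [0.21827095 0.05436392 0.03827356]
((0.16764545440673828, 0.0012498470023274422), 0.05395973473787308)
dish 277 [ 0.12331796 -0.04876951  0.02019002] [0.22019641 0.04917028 0.03956086] ((0.1701197773218155, 0.0006237140623852611), 0.050482481718063354)
120.72832629787494
```

View pics/t9.png

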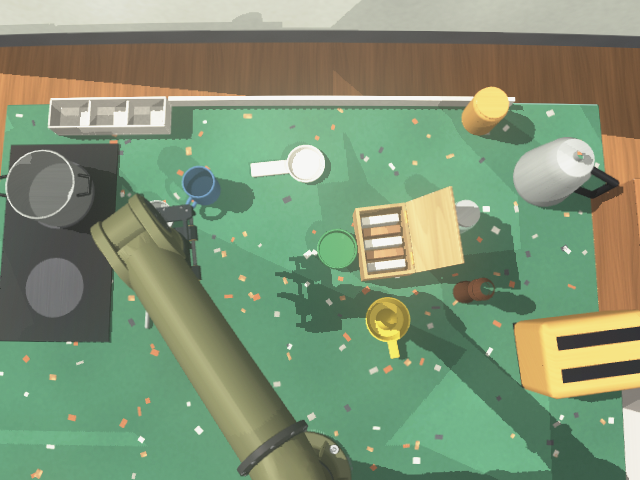

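View pics/a6.png

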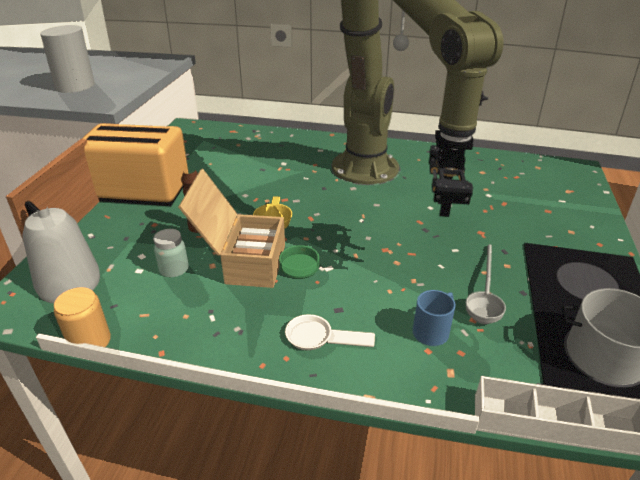

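The dish is against the box front at top px (337,249), on the centre line. The lid is open at (435,230), the bystanders are where they stood, and the gripper is well clear. I hand the job in.

```bash
python3 - <<'E'
from cell import env
print(env.sign_off())
E
```

```text
the job is handed in; nothing more can be done
None
```

The tea corner is ready, and I handed the job in at about 12.5 s of the 56 s allowed. With a fingertip under its front edge, I flipped the lid over past upright. Then I slid the dish against the middle of the box's front with the half-open fingers; nothing was gripped or lifted.

**Last checks, after backing the gripper off:**
- **Lid:** it leans at about 120.7° (2.1 rad, its stop), and read the same before and after the dish push.
- **Dish, top camera:** its centre is 50 mm from the box's front face and 0.6 mm off the centre line. The push force rose to about 7 N when it met the box.
- **Dish, scene camera:** it put the centre about 2.5 mm closer to the box and 1.2 mm off the centre line. That is about what the 2 mm calibration allows.
- **Bystanders:** by eye in the before and after pictures, none looks moved. In the last top view the arm hides most of the ladle, and the scene view shows it in place.

While lowering behind the dish, the fingertips overshot to about 1 mm above the counter. I raised them before pushing, and the force reading showed no contact.

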